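# Zero, set and store a stamp-spacing gauge with its under-lip key

## Robot

A 6-joint arm with a two-finger parallel gripper is mounted at the origin on the work surface. World frame = base frame: x ahead of the robot, y to its left, z up, the work surface at z = 0. Lengths are in mm, angles in rad, forces in N, time in s.
With the tool pointing down it reaches from about 300 to 775 mm from the base axis. Payload 14.6 kg.
Tool frame: the origin (TCP) lies between the finger pads; the fingertips stand 19 mm ahead of it and the grasp point (between the pads) is the TCP; z points along the fingers, y is the line along which they close (so a half turn about z gives the same grasp; the last joint's range is limited). The gripper opens to 94 mm and grips with 3 to 60 N. Pads are 16 mm wide; open, the fingers measure 119 mm over their backs; the gripper's body (75 mm by 177 mm) begins 78 mm behind the grasp point.
Start: joints at [-0.067, 0.3, 1.521, -0, 1.321, -0.067], TCP at [549.99, -0.002, 224.446] pointing down, gripper open.
Joint ranges: [-3.03, 3.03], [-0.79, 2.21], [0.23, 2.52], [-1.04, 4.18], [0, 3.07], [-2.55, 2.55]. Speed limits (rad/s): [2.22, 2.22, 2.57, 3.14, 3.14, 3.14].

## Interface

Orientations are given as [roll, pitch, yaw] about the fixed x, y, z axes, in that order (R = Rz(yaw) Ry(pitch) Rx(roll)).
In Python, from cell import monitor, imaging, job, find_in, trace gives the robot as it stands. The module is installed in compiled form; this text tells all that it offers.
- The arm moves only by the tool arm_command, never from a script. Its argument "steps" is a list of rows, each a list of 5 numbers: the opening, from 0 (shut) to 1 (fully open), then the shift along the tool's x, y, z in mm, then the turn about the tool's z in degrees. In form: [[gripper, dx, dy, dz, turn], ...]. A call has 1 to 20 rows; each row is the pose to reach, as a shift and turn from the pose commanded when the call began, along the tool's axes at that moment; what a row does not reach only later rows make up. A row lasts 1/8 s, in which the tool goes at most 62.5 mm and 10.7 degrees, less where a joint would pass 70% of its speed; a pose out of reach is approached as far as the arm can. A call with a gripper value outside its range is refused whole. The fingers move at their own pace and stop on an object; "force" is the grip in N (left out, the last holds). Time passes only in rows, so rows that repeat a pose let the fingers close. It gives the time, the measured TCP pose, the force, the opening and the grip force at its end, in the units of the state.
- monitor.read_state(): the state, without advancing time (a new reading comes with each control period).
- imaging.camera(name): name is "scene" or "side" or "wrist"; returns a dict with "img" (384x512x3 uint8, red, green, blue), "mtx" (3x3 intrinsics, pixels), "D" ([k1, k2, p1, p2, k3] as OpenCV has them; the pictures are not rectified), "view" (4x4, takes a point from world to camera coordinates). Camera axes: x right, y down, z forward; pixel columns grow to the right and rows downward; lengths in mm; the calibration is good to about 2 mm. A picture is of the moment at which its call begins. There is no depth.
- job.sign_off(): hands the job in; it is judged then, once.
Trained networks look in a picture, given as the dict that the camera call returned (one of the last four; its "shot" number tells which), for a name from the list of things; names that differ only in an ending like _2 or _b are one class to them, and where a whole thing is asked for, a point or a joint stands for the part that bears it (a point fixed in the world has none). Each returns a list of dicts, best first, with "p" (0 to 1); they miss things now and then, are a little off and sometimes report something else, mostly with a low value. They report only what shows in the picture. A call takes as long as a camera call.
- find_in(picture, target): "rect" ([centre column, centre row, width, height] in pixels, round what is visible of it).
- trace(picture, target): "region" (384x512 bool, what is visible of it) and "rect" ([centre column, centre row, width, height] in pixels, round what is visible of it).
The state is a dict: "clock": time; "joints": joint angles; "qd": joint speeds; "effort": joint torques, N m; "eef_pos": TCP position; "eef_rot": TCP orientation; "wrist_force": force on the tool from outside, world axes, zero at the start; "moment": the same for the moment, N m; "finger_gap": finger opening in mm; "finger_force": force on a finger pad.
Only numpy, scipy, OpenCV 4.12 (cv2) and the standard library are available. Lean on these libraries where they do the work, as an engineer would, in place of code of your own. Each camera call takes 0.05 s, during which the arm holds its last target. There are 200 camera calls.

## Task

Set the stamp-spacing gauge. Slide its fence fully home against the right-hand stop, push the key hidden under the overhanging lip all the way up from below and let it drop back to zero the gauge; then slide the fence from home up to the set mark so that the pointer lines up with it, never letting it run past the mark (this keeps the backlash taken up), and press and release the under-lip key again to store the setting. Leave the fence at the mark and the other things on the table where they are.

Things in the scene. Friction and masses are not known exactly. Their poses are not given: they have to be found in the camera images.
- gauge: Grey metal bench gauge, fixed. Origin: underside, on the table; x away from the robot, y along the track (left), z up. In its frame, mm: base x -165..65, y +-150, top z 12; column x 20..60, y +-130; lip over it, overhanging towards the robot: x -25..60, y +-135, underside z 127, top 139. Track along y at x -100, end stops 10 wide at y -107 and 112 (top z 26). Open space under the lip.
- fence (a joint): Travel in m of the aluminium fence along the gauge's +y: 0 = home, at the right-hand (-y) stop; free up to 0.165. Dry friction about 2.5 N, so it stays where it is left; it can be pushed or pinched. It starts between home and the set mark.
- tab_top (a point): Centre of the top of the fence's upright tab: 30 mm (gauge x) x 24 mm (gauge y) block, top at z 72 on the gauge, standing on a 44 x 44 foot (foot top z 24). Gauge x is always -100; gauge y = -80 mm + travel.
- pointer (a point): Tip of the fence's thin steel pointer (3 mm wide), which sticks out of the foot towards the robot; gauge x -134, z 18, same gauge y as the tab.
- marker: Set mark: steel clip 16 mm wide, 8 mm high, with a 3 mm wide tongue facing the fence pointer, fixed on the scale strip at the gauge's front edge (gauge x -148); same axes as the gauge. Its origin is the mark line: the pointer's y in this frame is 0 at the mark, negative short of it, positive past it. Its place along the scale varies.
- clip: Steel plate 40 x 52 x 3 mm on top of the lip, with two dark screw heads; same axes as the gauge; origin at the centre of its underside, on the lip top (z 139). It shows from above where the hidden key is: the paddle hangs straight below, its centre 5 mm nearer the robot. Its place along the lip varies.
- paddle_foot (a point): Centre of the underside of the key paddle: a grey block 14 mm (gauge x) x 44 mm (gauge y) hanging 32 mm below the lip's underside, its foot at z 95 when released. Its front face is 8 mm behind the lip's front edge. It moves straight up when pressed from below.
- paddle (a joint): Upward travel of the key paddle in m: 0 released (down), 0.007 fully pressed; counts as pressed above 0.005. A spring returns it: about 1.4 N to start, 4.5 N fully pressed.
- stamp_case: Bystander: purple plastic stamp case, closed, 130 x 200 x 50 high, loose; origin under its centre.
- mallet: Bystander: maple mallet lying along its x, head 60 mm diameter x 85 at +x, overall about 260 long; origin on the table under its middle.
- rolled_mat: Bystander: tightly rolled silicone mat, 260 long (along its x), 57 diameter; origin under its middle.
- mug: Bystander: white mug of wooden pegs, 80 diameter, 95 high (pegs to about 115), handle at its +y; origin under its centre.

How it is judged:
By the outcome, as a careful person would: the job done as asked, in the order asked, and still so for the second after the job is handed in, with the robot touching nothing.
It also fails if it takes over 66 s, if anything falls off the work surface, if the arm or the gripper's body presses on something with over 40 N, if the wrist force passes 120 N, or if a joint passes its speed limit or range.

## Working session

There is one attempt and no reset: what is moved stays moved. The work goes in short steps, Python scripts to look and compute and a tool call to move; the robot and the scene stay as the last step left them, time stands still between calls to the robot, and variables do not carry over. Pictures are saved under pics/ and viewed, at most 10 in all, crops included, and the job is handed in when it is done.

Besides the shell and the picture viewer there is one more tool, called after "Call:" as a command line: name --pt "numbers of a row" for each row, then --argument value for the rest. arm_command: Moves the arm, as the interface text tells. Its arguments: {"type":"object","properties":{"steps":{"type":"array","items":{"type":"array","items":{"type":"number"}}},"force":{"type":"number"}},"required":["steps"]}

```bash
mkdir -p pics
cat > h.py <<'E'
import numpy as np, cv2
from cell import monitor, imaging, job, find_in, trace
def ray(c,uv):
    p=cv2.undistortPoints(np.array([[uv]],float),c["mtx"],np.array(c["D"],float))[0,0]
    V=np.array(c["view"]);R=V[:3,:3];t=V[:3,3]
    return -R.T@t, R.T@np.array([p[0],p[1],1.])
def onz(c,uv,z):
    o,d=ray(c,uv);return o+d*(z-o[2])/d[2]
def proj(c,P):
    V=np.array(c["view"]);P=np.atleast_2d(P).astype(float)
    return cv2.projectPoints(P,cv2.Rodrigues(V[:3,:3])[0],V[:3,3],c["mtx"],np.array(c["D"],float))[0][:,0]
def save(c,n): cv2.imwrite("pics/"+n,c["img"][:,:,::-1])
E
python3 - <<'E'
from h import *
ims=[]
for n in ["scene","side","wrist"]:
    c=imaging.camera(n); ims.append(c["img"])
    print(n,"cam at",ray(c,(256,192))[0].round(),"dir",ray(c,(256,192))[1].round(2))
    for t in ["gauge","fence","marker","clip","paddle_foot","stamp_case","mallet","rolled_mat","mug"]:
        r=find_in(c,t)
        if r: print(n,t,[(round(float(q["p"]),2),np.round(q["rect"],1).tolist()) for q in r[:2]])
s=monitor.read_state();print(s)
a=np.vstack([np.hstack(ims[:2]),np.hstack([ims[2],ims[2]*0])])
cv2.imwrite("pics/a.png",cv2.resize(a,(800,600))[:,:,::-1])
cv2.imwrite("pics/scene.png",ims[0][:,:,::-1])
E
```

```text
scene cam at [ 994. -603.  841.] dir [-0.49  0.54 -0.69]
scene gauge [(0.88, [289.8, 206.5, 109.7, 107.3])]
scene fence [(0.87, [268.6, 207.9, 20.5, 27.2])]
scene clip [(0.46, [297.6, 196.6, 17.7, 17.4])]
scene paddle_foot [(0.66, [270.6, 205.7, 26.2, 21.2])]
scene stamp_case [(0.67, [368.2, 154.1, 75.5, 51.6]), (0.18, [169.1, 330.6, 87.3, 91.8])]
scene mallet [(0.73, [267.5, 148.6, 28.0, 23.7])]
scene rolled_mat [(0.66, [171.7, 330.5, 90.7, 92.6])]
scene mug [(0.89, [144.3, 229.2, 43.7, 46.2])]
side cam at [ 224. -697. 1009.] dir [ 0.22  0.6  -0.77]
side gauge [(0.83, [267.1, 189.8, 110.8, 106.7])]
side fence [(0.51, [259.5, 207.3, 15.6, 20.2])]
side marker [(0.18, [260.0, 208.2, 18.7, 17.5])]
side clip [(0.68, [293.0, 178.9, 23.3, 18.9])]
side stamp_case [(0.57, [242.8, 122.2, 55.6, 34.3])]
side mallet [(0.68, [172.8, 160.8, 34.7, 63.7])]
side rolled_mat [(0.82, [341.9, 330.6, 104.8, 55.5])]
side mug [(0.83, [222.1, 309.1, 34.3, 53.8])]
wrist cam at [549.  67. 385.] dir [ 0.   -0.23 -0.97]
wrist gauge [(0.8, [246.1, 134.1, 249.4, 268.2]), (0.73, [208.9, 179.8, 44.0, 43.0])]
wrist f
[... 227 characters left out ...]
8.9, 58.8])]
{'clock': 1.5, 'joints': array([-6.66126125e-02,  2.99905548e-01,  1.52099768e+00,  2.79242907e-06,
        1.32066676e+00, -6.65855386e-02]), 'qd': array([ 0.00111942,  0.00078137,  0.00077043, -0.00022389, -0.00128292,
        0.00201074]), 'effort': array([-3.79543053e-04, -5.31662285e+01, -3.52915120e+01,  7.08199083e-02,
        2.12405319e-02, -4.28540181e-05]), 'eef_pos': array([ 5.49999688e+02, -9.16717704e-03,  2.24443519e+02]), 'eef_rot': array([ 3.14156986e+00, -1.19162800e-06,  1.57076856e+00]), 'wrist_force': array([-0.20251247, -0.69181646, -0.98611229]), 'moment': array([-0.02904626,  0.01292647,  0.04485478]), 'finger_force': 0.0, 'finger_gap': 94.10926648741165}
```

View pics/a.png

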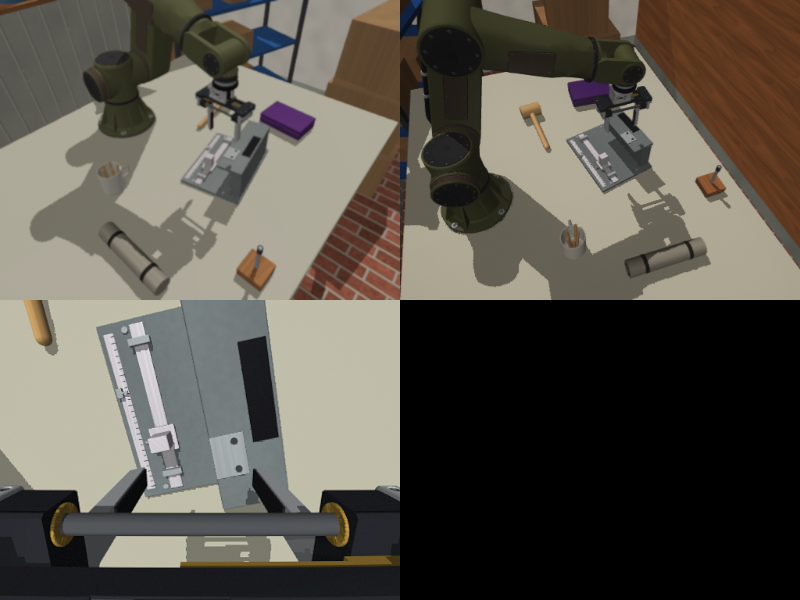

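The overview shows the gauge under the gripper, rotated about 10°. In the wrist view the fence sits near the bottom (home) end, and the marker is further up.

Run:
```python
from h import *
c=imaging.camera("wrist")
g=c["img"][0:260,110:370]
cv2.imwrite("pics/w.png",cv2.resize(g,(600,600),interpolation=cv2.INTER_CUBIC)[:,:,::-1])
for t in ["gauge","fence","clip","marker"]:
    r=trace(c,t)
    if r:
        m=r[0]["region"].astype(np.uint8);ct=max(cv2.findContours(m,0,1)[0],key=cv2.contourArea)
        print(t,r[0]["p"],m.sum(),cv2.minAreaRect(ct),np.argwhere(m).mean(0)[::-1])
        if t=="gauge": print(cv2.approxPolyDP(ct,4,True)[:,0].tolist())
```

```text
gauge 0.94 44844 ((245.3603515625, 135.9260711669922), (273.32427978515625, 218.94691467285156), 82.9792251586914) [251.82731246 118.76714834]
[[125, 34], [144, 111], [163, 117], [150, 131], [174, 211], [188, 217], [187, 251], [277, 234], [288, 268], [332, 260], [322, 238], [327, 213], [347, 218], [367, 238], [338, 0], [231, 0], [229, 8]]
fence 0.82 1232 ((207.016845703125, 177.57302856445312), (33.80388259887695, 40.99938201904297), 77.00537872314453) [208.70454545 177.54545455]
clip 0.84 2360 ((294.4024963378906, 198.27880859375), (55.142486572265625, 44.70829772949219), 78.31063079833984) [293.82372881 198.15381356]
marker 0.42 108 ((154.5, 119.5), (11.0, 11.0), 90.0) [153.74074074 119.40740741]
```

View pics/w.png

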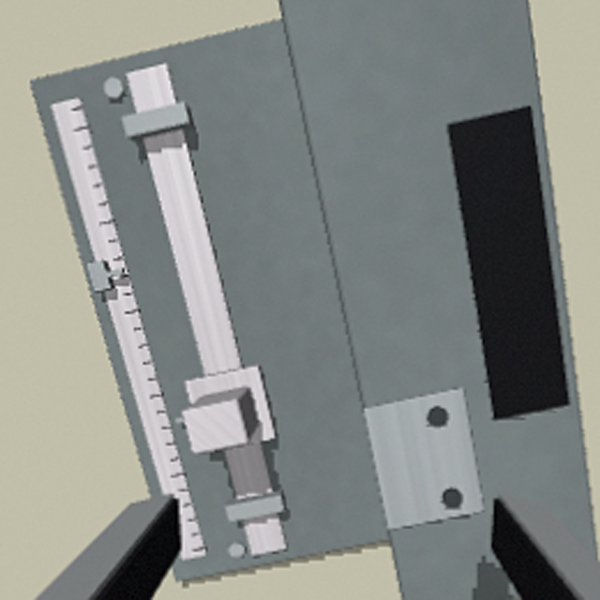

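The crop shows base corners at (31,80) and (180,578), clip-plate corners at (365,408), (462,388), (483,512) and (388,529), the marker at about (103,275) and the fence tab top around (216,424).

```bash
cat > fit.py <<'E'
from h import *
from scipy.optimize import least_squares
c=imaging.camera("wrist")
k=260/600
def px(a): return np.array(a)*k+[110,0]-0.28
obs=[(31,80),(180,578),(365,408),(462,388),(483,512),(388,529),(186,381),(258,365),(275,438),(302,90),(345,300),(121,272)]
def model(p):
    x,y,a,cy,f,m=p[:6]; f=f-80
    L=[(-165,150,12),(-165,-150,12),(-25,cy+26,142),(15,cy+26,142),(15,cy-26,142),(-25,cy-26,142),
       (-122,f+22,24),(-78,f+22,24),(-78,f-22,24),(-25,p[6],139),(-25,p[7],139),(-140,m,18)]
    L=np.array(L,float); R=np.array([[np.cos(a),-np.sin(a)],[np.sin(a),np.cos(a)]])
    L[:,:2]=L[:,:2]@R.T+[x,y]; return L
r=least_squares(lambda p:(proj(c,model(p))-px(obs)).ravel(),[600,50,0.1,-50,20,50,100,50],loss="soft_l1",x_scale=[10,10,.1,10,10,10,10,10])
print(r.x.round(3)); print((proj(c,model(r.x))-px(obs)).round(1).tolist())
E
python3 fit.py
```

```text
[ 5.77089e+02  6.58910e+01  2.02000e-01 -6.40210e+01  3.43960e+01
  4.21840e+01  7.81120e+01  3.70400e+00]
[[-0.1, -0.5], [-2.4, 2.2], [-0.5, -0.1], [1.4, -0.3], [0.8, -0.2], [0.1, 0.6], [-0.7, -0.2], [0.4, -0.0], [0.4, 0.2], [-0.4, 0.1], [-1.0, 0.1], [2.3, -0.3]]
```

Call:
arm_command --pt "0 18 -35 40 -6" --pt "0 36 -69 80 -11.6" --pt "0 36 -69 80 -11.6" --pt "0 36 -69 80 -11.6" --pt "0 36 -69 80 -11.6" --force 20

```text
clock: 2.42
eef_pos: [482.3, 35.7, 145.5]
eef_rot: [3.139, 0.0, 1.772]
wrist_force: [-0.1, -0.3, 0.9]
finger_gap: 47.5
finger_force: 0.0
```

Run:
```python
from h import *
c=imaging.camera("wrist"); save(c,"w2.png")
g=(577.1,65.9,.202)
def G(P):
    P=np.array(P,float);a=g[2];R=np.array([[np.cos(a),-np.sin(a)],[np.sin(a),np.cos(a)]]);P[:,:2]=P[:,:2]@R.T+g[:2];return P
for n,p in dict(corner=(-165,150,12),mark=(-140,42.2,18),tab=(-100,-45.6,72),pointer=(-134,-45.6,18),clip=(-5,-64,142),stopL=(-100,112,26)).items(): print(n,proj(c,G([p])).round(1))
for t in ["fence","marker","clip","pointer"]:
    r=find_in(c,t)
    if r: print(t,r[0]["p"],np.round(r[0]["rect"],1))
s=monitor.read_state();print(s["clock"],s["eef_pos"],s["eef_rot"],s["wrist_force"],s["finger_gap"])
```

```text
corner [[187.5  28.3]]
mark [[216.1 141.1]]
tab [[254.9 241. ]]
pointer [[224.2 221.3]]
clip [[392.3 306.4]]
stopL [[254.6  67.1]]
fence 0.56 [251.4 227.6  48.   49.2]
marker 0.56 [204.9 139.7  18.7  15.8]
pointer 0.62 [251.5 226.7  49.7  54.7]
2.675 [481.30456366  35.83263336 144.66753499] [3.14115168e+00 8.63797854e-05 1.77282509e+00] [ 0.04824169 -0.22091761  0.34680551] 27.38597011554285
```

View pics/w2.png

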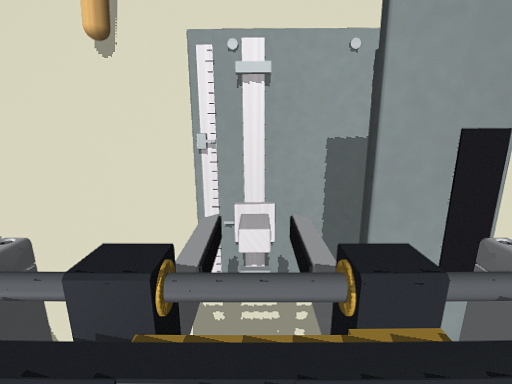

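The gauge model projects correctly: marker at (205,140), tab near (254,233). Next, lower the closed fingers on the left of the tab and push it towards home.

Call:
arm_command --pt "0 0 0 35 0" --pt "0 0 0 70 0" --pt "0 0 0 70 0" --pt "0 -6 0 70 0" --pt "0 -14 0 70 0" --pt "0 -22 0 70 0" --pt "0 -30 0 70 0" --pt "0 -36 0 70 0" --pt "0 -40 0 70 0" --pt "0 -43 0 70 0" --pt "0 -46 0 70 0" --pt "0 -46 0 70 0"

```text
clock: 4.18
eef_pos: [490.2, -9.3, 74.3]
eef_rot: [-3.141, 0.0, 1.773]
wrist_force: [0.2, -0.1, -0.1]
finger_gap: 0.5
finger_force: 0.0
```

```bash
cat > st.py <<'E'
from h import *
s=monitor.read_state();a=.202
d=s["eef_pos"]-[577.1,65.9,0];f=s["wrist_force"]
print(s["clock"],"gauge pos",[round(float(v),1) for v in (d[0]*np.cos(a)+d[1]*np.sin(a),-d[0]*np.sin(a)+d[1]*np.cos(a),d[2])],"F gauge",[round(float(v),1) for v in (f[0]*np.cos(a)+f[1]*np.sin(a),-f[0]*np.sin(a)+f[1]*np.cos(a),f[2])],"rot",s["eef_rot"].round(3),"q",s["joints"].round(3),s["finger_gap"])
E
python3 st.py
```

```text
4.175 gauge pos [-100.3, -56.2, 74.3] F gauge [0.1, -0.1, -0.1] rot [-3.141  0.     1.773] q [-0.094  0.357  1.833 -0.     0.953 -0.296] 0.4953081769211833
```

Call:
arm_command --pt "0 -2 0 0 0" --pt "0 -4 0 0 0" --pt "0 -6 0 0 0" --pt "0 -7 0 0 0"

```text
clock: 4.68
eef_pos: [490.6, -11.9, 74.4]
eef_rot: [-3.14, -0.008, 1.773]
wrist_force: [-7.6, 43.4, 11.3]
finger_gap: 0.5
finger_force: 22.3
```

```bash
python3 st.py
python3 - <<'E'
from h import *
c=imaging.camera("wrist"); save(c,"w3.png")
g=(577.1,65.9,.202)
E
```

```text
4.675 gauge pos [-100.3, -58.9, 74.4] F gauge [1.3, 44.0, 11.3] rot [-3.14  -0.008  1.773] q [-0.102  0.359  1.829  0.008  0.957 -0.31 ] 0.4987239473601176
```

View pics/w3.png

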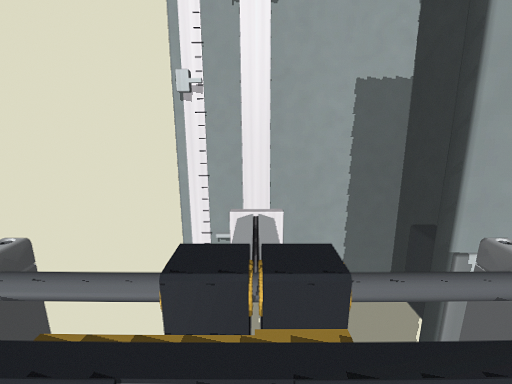

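44 N against the stop, so the fence is home (pointer stub at (225,237)). Retreat, then see how the arm behaves past its tool-down reach, since pressing under the lip needs a tilted tool.

Call:
arm_command --pt "0 15 0 0 0" --pt "0 25 0 -50 0" --pt "0 25 0 -110 0" --pt "0 25 50 -150 0" --pt "0 25 110 -150 0" --pt "0 25 170 -150 0" --pt "0 25 230 -150 0" --pt "0 25 290 -150 0" --pt "0 25 340 -150 0" --pt "0 25 380 -150 0" --pt "0 25 380 -150 0"

```text
clock: 6.1
eef_pos: [828.3, 82.2, 210.6]
eef_rot: [3.126, 0.002, 1.773]
wrist_force: [-1.6, -0.4, 9.4]
finger_gap: 0.8
finger_force: 0.0
```

```bash
python3 st.py
```

```text
6.1 gauge pos [249.3, -34.5, 210.6] F gauge [-1.6, -0.0, 9.4] rot [3.126e+00 2.000e-03 1.773e+00] q [ 0.055  1.12   0.234  0.     1.772 -0.148] 0.8029772271465097
```

Call:
arm_command --pt "0 0 60 0 0" --pt "0 0 120 0 0" --pt "0 0 180 0 0" --pt "0 0 180 0 0"

```text
clock: 6.6
eef_pos: [846.1, 97.3, 185.1]
eef_rot: [3.078, 0.006, 1.773]
wrist_force: [-0.0, -0.2, 0.4]
finger_gap: 0.4
finger_force: 0.0
```

```bash
python3 st.py
```

```text
6.6 gauge pos [269.8, -23.2, 185.1] F gauge [-0.0, -0.2, 0.4] rot [3.078 0.006 1.773] q [ 0.071  1.151  0.236  0.002  1.691 -0.131] 0.3930376995282293
```

Call:
arm_command --pt "0 0 -10 0 0" --pt "0 0 -20 0 0" --pt "0 0 -20 0 0"

```text
clock: 6.98
eef_pos: [826.3, 93.1, 185.1]
eef_rot: [3.077, 0.006, 1.773]
wrist_force: [-0.0, -0.1, -0.2]
finger_gap: 0.2
finger_force: 0.0
```

```bash
python3 st.py
```

```text
6.975 gauge pos [249.6, -23.4, 185.1] F gauge [-0.0, -0.1, -0.2] rot [3.077 0.006 1.773] q [ 0.067  1.036  0.446  0.003  1.594 -0.135] 0.15456232283626994
```

The tilt stays in the commanded pose, so the tool can be tilted outward by pressing past the reach limit. I'll push further along tool +y.

Call:
arm_command --pt "0 0 60 -20 0" --pt "0 0 120 -40 0" --pt "0 0 180 -40 0" --pt "0 0 240 -40 0" --pt "0 0 300 -40 0" --pt "0 0 360 -40 0" --pt "0 0 420 -40 0" --pt "0 0 480 -40 0" --pt "0 0 540 -40 0" --pt "0 0 600 -40 0"

```text
clock: 8.22
eef_pos: [858.7, 121.6, 167.5]
eef_rot: [3.034, 0.009, 1.773]
wrist_force: [1.1, -0.3, 0.2]
finger_gap: 0.7
finger_force: 0.0
```

```bash
python3 st.py
```

```text
8.225 gauge pos [287.0, -1.9, 167.5] F gauge [1.1, -0.5, 0.2] rot [3.034 0.009 1.773] q [ 0.098  1.173  0.235  0.003  1.626 -0.105] 0.6551836704781064
```

Run:
```python
from h import *
from scipy.optimize import least_squares
# r,z,q2,q3,q5
D=np.array([[550,224.44,.2999,1.521,1.3207],[np.hypot(490.6,11.9),74.4,.359,1.829,.957],[np.hypot(846.1,97.3),185.1,1.151,.236,1.691],[np.hypot(826.3,93.1),185.1,1.036,.446,1.594],[np.hypot(858.7,121.6),167.5,1.173,.235,1.626]])
def fk(p,q):
    a,b,L,h,b2=p; s=q[0];t=s+q[1];u=t+q[2]
    return np.array([a*np.sin(s)+b*np.sin(t)+b2*np.cos(t)+L*np.sin(u), h+a*np.cos(s)+b*np.cos(t)-b2*np.sin(t)+L*np.cos(u)])
f=lambda p:np.concatenate([fk(p,d[2:])-d[:2] for d in D]+[[ (p[4])*.01,(p[2]-250)*.001]])
r=least_squares(f,[400,400,250,200,0]);print(r.x,f(r.x).round(1))
```

```text
[424.74790508 448.19013437 249.49912569 217.97716237  39.97789183] [-0.2  0.2 -0.  -0.2 -0.  -0.4  0.2  0.3 -0.1  0.2  0.4 -0. ]
```

Call:
arm_command --pt "0 0 62 0 0" --pt "0 0 124 0 0"

```text
clock: 8.48
eef_pos: [870.4, 128.8, 159.0]
eef_rot: [2.992, 0.011, 1.773]
wrist_force: [0.3, 0.2, -0.7]
finger_gap: 0.3
finger_force: 0.0
```

Call:
arm_command --pt "0 0 300 0 0"

```text
clock: 8.6
eef_pos: [879.8, 133.2, 157.4]
eef_rot: [2.955, 0.013, 1.772]
wrist_force: [0.3, 0.7, 1.1]
finger_gap: 0.2
finger_force: 0.0
```

Call:
arm_command --pt "0 0 60 -60 0" --pt "0 0 120 -120 0"

```text
clock: 8.85
eef_pos: [870.1, 136.0, 230.1]
eef_rot: [2.917, 0.015, 1.772]
wrist_force: [-0.3, -0.4, 0.7]
finger_gap: 0.7
finger_force: 0.0
```

Call:
arm_command --pt "0 0 10 0 0" --pt "0 0 20 0 0"

```text
clock: 9.1
eef_pos: [873.4, 137.2, 226.8]
eef_rot: [2.907, 0.015, 1.772]
wrist_force: [-0.2, 0.1, -0.1]
finger_gap: 0.4
finger_force: 0.0
```

```bash
python3 st.py
```

```text
9.1 gauge pos [304.6, 10.4, 226.8] F gauge [-0.2, 0.1, -0.1] rot [2.907 0.015 1.772] q [ 0.113  1.108  0.236  0.006  1.563 -0.089] 0.42981181960749937
```

One-row calls gain about 0.04 rad each.

Call:
arm_command --pt "0 0 300 0 0"

```text
clock: 9.22
eef_pos: [883.0, 141.3, 225.2]
eef_rot: [2.87, 0.017, 1.771]
wrist_force: [1.0, -0.2, 0.1]
finger_gap: 0.6
finger_force: 0.0
```

Call:
arm_command --pt "0 0 300 0 0"

```text
clock: 9.35
eef_pos: [891.8, 145.5, 226.2]
eef_rot: [2.834, 0.018, 1.771]
wrist_force: [-0.5, -0.0, 0.6]
finger_gap: 0.4
finger_force: 0.0
```

Call:
arm_command --pt "0 0 300 0 0"

```text
clock: 9.48
eef_pos: [900.0, 149.3, 230.4]
eef_rot: [2.796, 0.019, 1.77]
wrist_force: [0.6, -0.2, 0.1]
finger_gap: 0.7
finger_force: 0.0
```

Call:
arm_command --pt "0 0 300 0 0"

```text
clock: 9.6
eef_pos: [907.5, 152.9, 237.2]
eef_rot: [2.758, 0.021, 1.77]
wrist_force: [-0.5, 0.1, -0.0]
finger_gap: 0.6
finger_force: 0.0
```

Call:
arm_command --pt "0 0 300 0 0"

```text
clock: 9.72
eef_pos: [914.3, 156.2, 245.8]
eef_rot: [2.72, 0.022, 1.769]
wrist_force: [-0.0, 0.2, -0.6]
finger_gap: 0.4
finger_force: 0.0
```

Call:
arm_command --pt "0 0 300 0 0"

```text
clock: 9.85
eef_pos: [920.4, 159.4, 255.8]
eef_rot: [2.683, 0.023, 1.769]
wrist_force: [0.4, -1.3, 0.5]
finger_gap: 0.4
finger_force: 0.0
```

Call:
arm_command --pt "0 0 300 0 0"

```text
clock: 9.98
eef_pos: [925.8, 162.2, 267.2]
eef_rot: [2.646, 0.024, 1.769]
wrist_force: [-0.1, 0.5, -0.2]
finger_gap: 0.6
finger_force: 0.0
```

Call:
arm_command --pt "0 0 300 0 0"

```text
clock: 10.1
eef_pos: [930.5, 164.9, 280.1]
eef_rot: [2.61, 0.024, 1.768]
wrist_force: [-0.6, -0.6, 0.0]
finger_gap: 0.7
finger_force: 0.0
```

```bash
python3 st.py
```

```text
10.1 gauge pos [366.1, 26.1, 280.1] F gauge [-0.8, -0.5, 0.0] rot [2.61  0.024 1.768] q [ 0.134  1.077  0.236  0.012  1.297 -0.07 ] 0.7106975912036825
```

Call:
arm_command --pt "0 0 300 0 0"

```text
clock: 10.22
eef_pos: [934.5, 167.3, 294.4]
eef_rot: [2.575, 0.025, 1.768]
wrist_force: [-0.9, -0.4, 0.6]
finger_gap: 0.6
finger_force: 0.0
```

Call:
arm_command --pt "0 0 300 0 0"

```text
clock: 10.35
eef_pos: [937.8, 169.5, 310.0]
eef_rot: [2.539, 0.026, 1.767]
wrist_force: [-0.5, 0.1, -0.0]
finger_gap: 0.7
finger_force: 0.0
```

Call:
arm_command --pt "0 0 300 0 0"

```text
clock: 10.48
eef_pos: [940.3, 171.6, 326.8]
eef_rot: [2.504, 0.026, 1.767]
wrist_force: [0.5, -0.6, -0.8]
finger_gap: 0.5
finger_force: 0.0
```

Call:
arm_command --pt "0 0 300 0 0"

```text
clock: 10.6
eef_pos: [942.0, 173.4, 344.7]
eef_rot: [2.469, 0.027, 1.766]
wrist_force: [-0.6, 0.3, -0.1]
finger_gap: 0.6
finger_force: 0.0
```

Call:
arm_command --pt "0 0 300 0 0"

```text
clock: 10.72
eef_pos: [942.9, 175.0, 363.7]
eef_rot: [2.435, 0.028, 1.766]
wrist_force: [0.0, 0.6, 0.4]
finger_gap: 0.3
finger_force: 0.0
```

Call:
arm_command --pt "0 0 300 0 0"

```text
clock: 10.85
eef_pos: [943.0, 176.5, 383.4]
eef_rot: [2.401, 0.028, 1.766]
wrist_force: [0.5, -0.3, 0.2]
finger_gap: 0.5
finger_force: 0.0
```

Call:
arm_command --pt "0 0 300 0 0"

```text
clock: 10.98
eef_pos: [942.3, 177.7, 404.0]
eef_rot: [2.367, 0.028, 1.765]
wrist_force: [0.8, -0.8, 0.2]
finger_gap: 0.7
finger_force: 0.0
```

Call:
arm_command --pt "0 0 300 0 0"

```text
clock: 11.1
eef_pos: [940.7, 178.7, 425.3]
eef_rot: [2.333, 0.029, 1.765]
wrist_force: [0.9, 0.2, 0.0]
finger_gap: 0.7
finger_force: 0.0
```

```bash
cat >> st.py <<'E'
from scipy.spatial.transform import Rotation as Ro
Rg=Ro.from_euler("z",.202).as_matrix()
Rt=Rg.T@Ro.from_euler("xyz",s["eef_rot"]).as_matrix()
print("tool axes in gauge (cols)\n",Rt.round(3))
def goto(gx,gy,gz):
    p=Rg@d; p=np.array([d[0]*np.cos(a)+d[1]*np.sin(a),-d[0]*np.sin(a)+d[1]*np.cos(a),d[2]])
    return (Rt.T@(np.array([gx,gy,gz])-p)).round(1)
E
python3 st.py
```

```text
11.1 gauge pos [378.9, 37.6, 425.3] F gauge [0.9, 0.1, 0.0] rot [2.333 0.029 1.765] q [ 0.145  0.949  0.236  0.017  1.149 -0.061] 0.7139970131957358
tool axes in gauge (cols)
 [[ 0.008  0.691  0.723]
 [ 1.     0.015 -0.026]
 [-0.029  0.723 -0.69 ]]
```

Tilt is 46°. Before descending, check that the joint limits (q5 ≥ 0) allow this tilt at the key.

```bash
cat > kin.py <<'E'
import numpy as np
A,B,L,H,B2=424.7,448.2,249.5,218,40
def ik(r,z,phi):
    w=np.array([r-L*np.sin(phi),z-H+L*np.cos(phi)]);D=np.hypot(*w);Be=np.hypot(B,B2);e=np.arctan2(B2,B)
    q2=np.arctan2(w[0],w[1])-np.arccos((A*A+D*D-Be*Be)/(2*A*D))
    q3=np.pi-np.arccos((A*A+Be*Be-D*D)/(2*A*Be))-e
    return q2,q3,np.pi-phi-q2-q3
E
python3 - <<'E'
from kin import *
for ph in (.5,.55,.6,.65,.7,.75,.8):
    print(ph,[tuple(np.round(ik(r,z,ph),2)) for r,z in ((555,105),(555,90),(500,170),(480,200),(450,90))])
E
```

```text
0.5 [(np.float64(0.25), np.float64(1.98), np.float64(0.41)), (np.float64(0.28), np.float64(1.99), np.float64(0.38)), (np.float64(0.02), np.float64(2.06), np.float64(0.56)), (np.float64(-0.07), np.float64(2.07), np.float64(0.64)), (np.float64(0.06), np.float64(2.25), np.float64(0.33))]
0.55 [(np.float64(0.24), np.float64(2.01), np.float64(0.34)), (np.float64(0.27), np.float64(2.02), np.float64(0.3)), (np.float64(0.01), np.float64(2.09), np.float64(0.49)), (np.float64(-0.09), np.float64(2.1), np.float64(0.58)), (np.float64(0.06), np.float64(2.28), np.float64(0.26))]
0.6 [(np.float64(0.23), np.float64(2.04), np.float64(0.27)), (np.float64(0.26), np.float64(2.05), np.float64(0.23)), (np.float64(-0.01), np.float64(2.12), np.float64(0.43)), (np.float64(-0.11), np.float64(2.14), np.float64(0.51)), (np.float64(0.05), np.float64(2.31), np.float64(0.18))]
0.65 [(np.float64(0.23), np.float64(2.07), np.float64(0.19)), (np.float64(0.26), np.float64(2.08), np.float64(0.15)), (np.float64(-0.02), np.float64(2.16), np.float64(0.36)), (np.float64(-0.12), np.float64(2.17), np.float64(0.44)), (np.float6
[... 209 characters left out ...]
4(0.28)), (np.float64(-0.13), np.float64(2.2), np.float64(0.38)), (np.float64(0.05), np.float64(2.36), np.float64(0.03))]
0.75 [(np.float64(0.23), np.float64(2.13), np.float64(0.04)), (np.float64(0.26), np.float64(2.13), np.float64(-0.0)), (np.float64(-0.03), np.float64(2.22), np.float64(0.21)), (np.float64(-0.14), np.float64(2.23), np.float64(0.31)), (np.float64(0.05), np.float64(2.39), np.float64(-0.05))]
0.8 [(np.float64(0.23), np.float64(2.15), np.float64(-0.04)), (np.float64(0.27), np.float64(2.16), np.float64(-0.08)), (np.float64(-0.04), np.float64(2.24), np.float64(0.13)), (np.float64(-0.15), np.float64(2.26), np.float64(0.23)), (np.float64(0.06), np.float64(2.42), np.float64(-0.14))]
```

Call:
arm_command --pt "0 -5 -25 -11 0" --pt "0 -15 -77 -34 0" --pt "0 -25 -129 -56 0" --pt "0 -35 -180 -78 0" --pt "0 -45 -232 -101 0" --pt "0 -55 -284 -123 0" --pt "0 -65 -335 -146 0" --pt "0 -75 -387 -168 0" --pt "0 -85 -438 -191 0" --pt "0 -95 -490 -213 0" --pt "0 -100 -515 -224 0" --pt "0 -100 -515 -224 0"

```text
clock: 12.6
eef_pos: [451.4, -26.3, 210.3]
eef_rot: [2.335, 0.029, 1.762]
wrist_force: [0.1, 0.2, 0.5]
finger_gap: 0.4
finger_force: 0.0
```

```bash
echo 'import sys
if len(sys.argv)>3: print("go",goto(*map(float,sys.argv[1:4])))' >> st.py; python3 st.py -140 -64 130
```

```text
12.6 gauge pos [-141.6, -65.1, 210.3] F gauge [0.1, 0.2, 0.5] rot [2.335 0.029 1.762] q [-0.335 -0.234  2.303  0.848  0.478 -1.189] 0.41496778698755177
tool axes in gauge (cols)
 [[ 0.01   0.692  0.722]
 [ 1.     0.014 -0.028]
 [-0.029  0.722 -0.691]]
go [  3.5 -56.8  56.6]
```

```bash
python3 st.py -110 -64 163 | tail -1; python3 st.py -33 -64 86 | tail -1
```

```text
go [  2.8 -12.2  55.5]
go [  5.9 -14.5 164.3]
```

Call:
arm_command --pt "0 1 -6 20 0" --pt "0 3 -12 45 0" --pt "0 4 -14 70 0" --pt "0 4 -14 90 0" --pt "0 5 -14 105 0" --pt "0 5 -14 115 0" --pt "0 5 -14 115 0" --pt "0 5 -14 115 0"

```text
clock: 13.6
eef_pos: [524.6, -8.8, 121.0]
eef_rot: [2.335, 0.029, 1.765]
wrist_force: [0.3, -0.6, -0.0]
finger_gap: 0.6
finger_force: 0.0
```

```bash
python3 st.py -33 -64 86
python3 - <<'E'
from h import *
a=imaging.camera("wrist")["img"];b=imaging.camera("side")
cv2.imwrite("pics/d.png",np.vstack([a[:,:,::-1],cv2.resize(b["img"][120:264,180:372],(512,216))[:,:,::-1]])[:600])
E
```

```text
13.6 gauge pos [-66.4, -62.6, 121.0] F gauge [0.2, -0.7, -0.0] rot [2.335 0.029 1.765] q [-0.218  0.14   2.219  1.524  0.274 -1.835] 0.5603180989929141
tool axes in gauge (cols)
 [[ 0.008  0.692  0.722]
 [ 1.     0.016 -0.026]
 [-0.029  0.722 -0.692]]
go [-0.1 -2.2 48.4]
```

View pics/d.png

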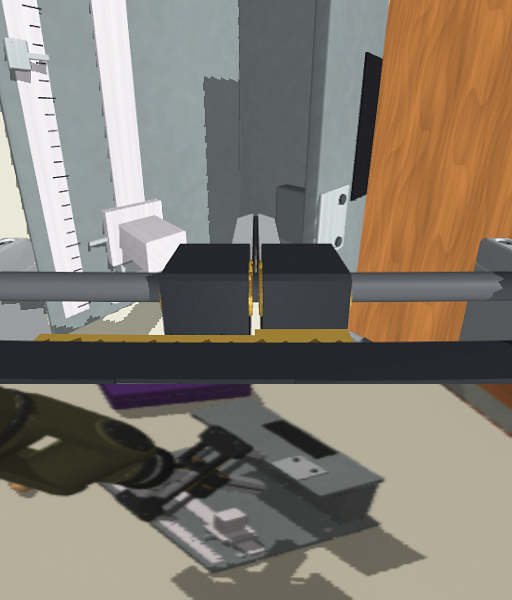

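The wrist view shows the paddle under the lip around (290,213), right of the fingertips at (255,230), and the fence still home. Next, move in along tool z.

Call:
arm_command --pt "0 0 -1 12 0" --pt "0 0 -2 26 0" --pt "0 0 -2 38 0" --pt "0 0 -2 45 0" --pt "0 0 -2 48 0" --pt "0 0 -2 48 0" --pt "0 0 -2 48 0"

```text
clock: 14.58
eef_pos: [557.1, -3.6, 86.1]
eef_rot: [2.335, 0.029, 1.765]
wrist_force: [0.6, -0.3, -0.1]
finger_gap: 0.3
finger_force: 0.0
```

```bash
python3 st.py -33 -64 86
python3 - <<'E'
from h import *
c=imaging.camera("wrist")
cv2.imwrite("pics/e.png",cv2.resize(c["img"][130:330,180:400],(660,600))[:,:,::-1])
g=(577.1,65.9,.202);a=g[2]
for P in [(-17,-42,95),(-17,-86,95),(-17,-42,127),(-25,-38,142),(-3,-42,95),(-11,-63,82)]:
    P=np.array(P,float);w=[P[0]*np.cos(a)-P[1]*np.sin(a)+g[0],P[0]*np.sin(a)+P[1]*np.cos(a)+g[1],P[2]]
    print(P,(proj(c,w)[0]).round(),((proj(c,w)[0]-[180,130])*3).round())
E
```

```text
14.575 gauge pos [-33.6, -64.0, 86.1] F gauge [0.5, -0.4, -0.1] rot [2.335 0.029 1.765] q [-0.185  0.286  2.153  1.846  0.261 -2.144] 0.2685504651766082
tool axes in gauge (cols)
 [[ 0.008  0.692  0.722]
 [ 1.     0.015 -0.026]
 [-0.029  0.721 -0.692]]
go [0.  0.3 0.5]
[-17. -42.  95.] [285. 201.] [314. 212.]
[-17. -86.  95.] [282. 263.] [306. 400.]
[-17. -42. 127.] [331. 213.] [452. 249.]
[-25. -38. 142.] [351. 216.] [512. 259.]
[ -3. -42.  95.] [298. 197.] [353. 200.]
[-11. -63.  82.] [274. 224.] [282. 282.]
```

View pics/e.png

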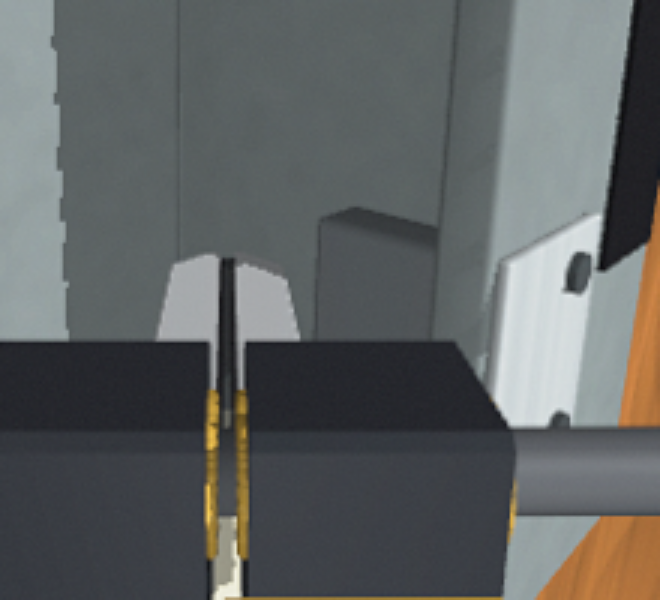

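The paddle's near-left corner is at (318,218), matching the model, and the fingertips at (235–290, 265) are beneath it. Now press up slowly.

Call:
arm_command --pt "0 0 3 -3 0" --pt "0 0 7 -6.5 0" --pt "0 0 9.5 -9 0" --pt "0 -0.5 11 -10.5 0" --pt "0 -0.5 12 -11.5 0" --pt "0 -0.5 12 -11.5 0"

```text
clock: 15.38
eef_pos: [557.1, -3.5, 102.5]
eef_rot: [2.335, 0.029, 1.765]
wrist_force: [-0.9, 0.5, -0.0]
finger_gap: 0.4
finger_force: 0.0
```

```bash
python3 st.py -33 -64 104
```

```text
15.375 gauge pos [-33.5, -64.0, 102.5] F gauge [-0.8, 0.7, -0.0] rot [2.335 0.029 1.765] q [-0.185  0.246  2.148  1.677  0.253 -1.969] 0.3675116574585429
tool axes in gauge (cols)
 [[ 0.008  0.692  0.721]
 [ 1.     0.015 -0.026]
 [-0.029  0.721 -0.692]]
go [-0.   1.5 -0.7]
```

No contact yet: the tips are chamfered, so they are slightly in front of the key. Drop down, go 10 mm further under, and press again.

Call:
arm_command --pt "0 0 -6 6 0" --pt "0 0 -13 13 0" --pt "0 0 -13.5 13 0" --pt "0 0 -10 16.5 0" --pt "0 0 -7 20 0" --pt "0 0 -7 20 0"

```text
clock: 16.12
eef_pos: [567.0, -2.1, 83.8]
eef_rot: [2.335, 0.029, 1.765]
wrist_force: [0.5, 0.1, -0.4]
finger_gap: 0.2
finger_force: 0.0
```

Call:
arm_command --pt "0 0 2 -2 0" --pt "0 0 4 -4 0" --pt "0 0 6 -5.5 0" --pt "0 0 7 -7 0" --pt "0 0 7 -7 0"

```text
clock: 16.75
eef_pos: [566.0, -2.0, 93.1]
eef_rot: [2.336, 0.029, 1.765]
wrist_force: [-2.8, -0.9, -6.5]
finger_gap: 0.7
finger_force: 3.1
```

```bash
python3 st.py -24 -64 99
```

```text
16.75 gauge pos [-24.5, -64.3, 93.1] F gauge [-2.9, -0.3, -6.5] rot [2.336 0.029 1.765] q [-0.177  0.284  2.128  1.754  0.249 -2.042] 0.6789109255487115
tool axes in gauge (cols)
 [[ 0.008  0.693  0.721]
 [ 1.     0.015 -0.026]
 [-0.029  0.721 -0.693]]
go [ 0.2  4.6 -3.8]
```

Call:
arm_command --pt "0 0 1 -1 0" --pt "0 0 2 -2 0" --pt "0 0 2 -2 0"

```text
clock: 17.12
eef_pos: [565.1, -2.0, 94.7]
eef_rot: [2.339, 0.028, 1.765]
wrist_force: [-6.7, -2.2, -16.4]
finger_gap: 0.5
finger_force: 8.5
```

```bash
python3 st.py -24 -64 99|head -1
python3 - <<'E'
from h import *
c=imaging.camera("wrist")
cv2.imwrite("pics/f.png",cv2.resize(c["img"][130:330,180:400],(660,600))[:,:,::-1])
E
```

```text
17.125 gauge pos [-25.4, -64.1, 94.7] F gauge [-7.0, -0.8, -16.4] rot [2.339 0.028 1.765] q [-0.177  0.278  2.129  1.724  0.248 -2.012] 0.48851165849409883
```

View pics/f.png

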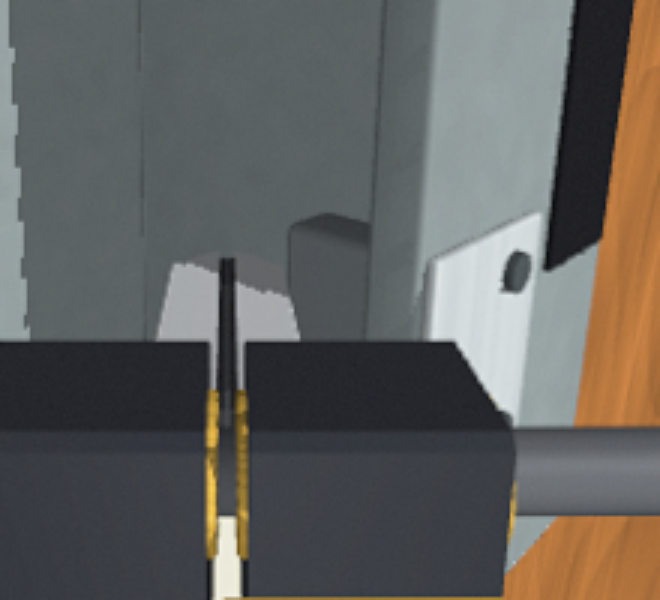

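```bash
python3 - <<'E'
from h import *
c=imaging.camera("wrist");g=(577.1,65.9,.202);a=g[2]
for P in [(-17,-42,95),(-17,-42,98),(-17,-42,102),(-25,-42,127)]:
    P=np.array(P,float);w=[P[0]*np.cos(a)-P[1]*np.sin(a)+g[0],P[0]*np.sin(a)+P[1]*np.cos(a)+g[1],P[2]]
    print(P,((proj(c,w)[0]-[180,130])*3).round())
E
python3 st.py|head -1
```

```text
[-17. -42.  95.] [258. 211.]
[-17. -42.  98.] [269. 214.]
[-17. -42. 102.] [284. 218.]
[-25. -42. 127.] [362. 258.]
17.225 gauge pos [-25.4, -64.1, 94.7] F gauge [-6.8, -1.9, -16.7] rot [2.339 0.028 1.765] q [-0.177  0.279  2.129  1.724  0.248 -2.012] 0.5016863906431113
```

The key is at z 102 (corner at x≈289, modelled 284 plus the same +5 bias), so it is fully pressed, and the force has risen hard against its stop. Release it, back out along the fingers, then turn the tool 90° so the wrist has range and the jaws close along the track.

Call:
arm_command --pt "0 0 -4 4 0" --pt "0 0 -9 9 0" --pt "0 0 -12 12 0" --pt "0 0 -12 12 0" --pt "0 0 -13 0 0" --pt "0 0 -13 -25 0" --pt "0 0 -13 -55 0" --pt "0 0 -13 -85 0" --pt "0 0 -13 -105 0" --pt "0 0 -13 -105 0"

```text
clock: 18.48
eef_pos: [483.4, -16.7, 161.6]
eef_rot: [2.332, 0.03, 1.765]
wrist_force: [-0.4, -0.1, -0.2]
finger_gap: 0.1
finger_force: 0.0
```

Call:
arm_command --pt "0.5 0 0 0 10" --pt "0.5 0 0 0 20" --pt "0.5 0 0 0 30" --pt "0.5 0 0 0 40" --pt "0.5 0 0 0 50" --pt "0.5 0 0 0 60" --pt "0.5 0 0 0 70" --pt "0.5 0 0 0 80" --pt "0.5 0 0 0 90" --pt "0.5 0 0 0 90"

```text
clock: 19.73
eef_pos: [483.3, -16.3, 159.4]
eef_rot: [3.099, -0.806, 0.226]
wrist_force: [0.0, 0.1, 0.5]
finger_gap: 47.1
finger_force: 0.0
```

```bash
python3 st.py -110 -78 110
python3 - <<'E'
from h import *
c=imaging.camera("wrist"); save(c,"g.png")
E
```

```text
19.725 gauge pos [-108.3, -61.7, 159.4] F gauge [0.1, 0.1, 0.5] rot [ 3.099 -0.806  0.226] q [-0.271 -0.043  2.289  1.164  0.34   0.075] 47.078275690890365
tool axes in gauge (cols)
 [[ 0.692 -0.007  0.721]
 [ 0.016 -1.    -0.025]
 [ 0.721  0.029 -0.692]]
go [-37.   14.8  33.4]
```

View pics/g.png

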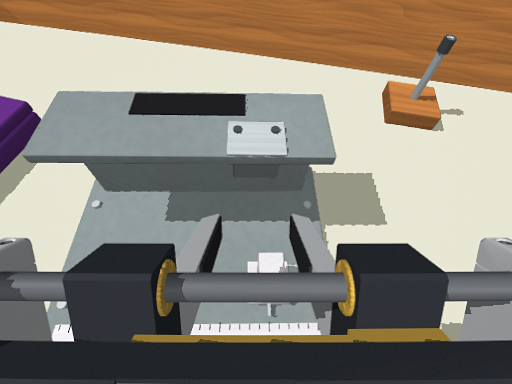

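The view shows the fence home at (270,262), the paddle hanging free under the clip plate at (255,170), and the fence nearly between the open fingers. Descend and pinch it.

Call:
arm_command --pt "0.5 0 10 0 0" --pt "0.5 0 18 0 0" --pt "0.5 -12 17.5 11 0" --pt "0.5 -28 17 27 0" --pt "0.5 -44 16 42 0" --pt "0.5 -58 15.5 56 0" --pt "0.5 -67 15 64 0" --pt "0.5 -70 15 67 0" --pt "0.5 -70 15 67 0" --pt "0.5 -70 15 67 0"

```text
clock: 21.02
eef_pos: [486.4, -34.1, 63.7]
eef_rot: [3.099, -0.806, 0.225]
wrist_force: [-0.6, -0.3, -0.2]
finger_gap: 47.0
finger_force: 0.0
```

```bash
python3 st.py -108 -79.5 62
python3 - <<'E'
from h import *
c=imaging.camera("wrist"); save(c,"i.png")
E
```

```text
21.025 gauge pos [-108.9, -79.8, 63.7] F gauge [-0.7, -0.2, -0.2] rot [ 3.099 -0.806  0.225] q [-0.323  0.236  2.322  1.99   0.381 -0.841] 47.01923046753963
tool axes in gauge (cols)
 [[ 0.692 -0.008  0.722]
 [ 0.016 -1.    -0.026]
 [ 0.722  0.029 -0.691]]
go [-0.6 -0.3  1.8]
```

View pics/i.png

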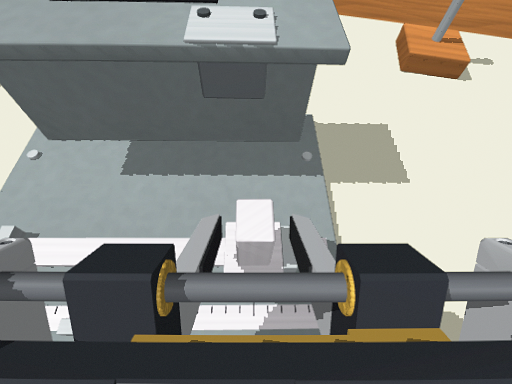

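The tab (255,230) sits centred between the fingers and the key is down. Close the jaws, and compute the home-to-mark distance from the earlier saved picture w3, which has both the pointer and the marker in view.

Call:
arm_command --pt "0.15 0 0 0 0" --pt "0.15 0 0 0 0" --pt "0.1 0 0 0 0" --pt "0.1 0 0 0 0" --pt "0.1 0 0 0 0" --pt "0.1 0 0 0 0" --force 12

```text
clock: 21.82
eef_pos: [486.1, -33.6, 63.2]
eef_rot: [3.1, -0.806, 0.224]
wrist_force: [-3.0, 4.6, 3.3]
finger_gap: 24.2
finger_force: 12.0
```

```bash
python3 st.py -108 -79.5 62|head -1
python3 - <<'E'
from h import *
from scipy.spatial.transform import Rotation as Ro
c=imaging.camera("wrist");s=monitor.read_state()
def T(p,r):
    M=np.eye(4);M[:3,:3]=Ro.from_euler("xyz",r).as_matrix();M[:3,3]=p;return M
E=np.array(c["view"])@T(s["eef_pos"],s["eef_rot"]); np.save("E.npy",E)
c3=dict(c);c3["view"]=E@np.linalg.inv(T([490.6,-11.9,74.4],[-3.14,-.008,1.773]))
im=cv2.cvtColor(cv2.imread("pics/w3.png"),cv2.COLOR_BGR2GRAY)
print("marker");print(im[66:98,172:212:2])
print("ptr");print(im[228:246,212:234:2])
g=(577.1,65.9,.202);a=g[2]
for P in [(-134,-80,18),(-120,-80,18),(-140,42,18),(-148,42,20)]:
    w=[P[0]*np.cos(a)-P[1]*np.sin(a)+g[0],P[0]*np.sin(a)+P[1]*np.cos(a)+g[1],P[2]];print(P,proj(c3,w)[0].round(1))
E
```

```text
21.825 gauge pos [-109.1, -79.2, 63.2] F gauge [-2.0, 5.1, 3.3] rot [ 3.1   -0.806  0.224] q [-0.322  0.237  2.323  1.991  0.381 -0.842] 24.235665675792607
marker
[[136 139 140 140 133 236 233 230 232 234 238 238 234 232 233 195 135 135
  136 138]
 [136 141 139 140 134 237 235 231 232 235 239 237 234 232 234 209 135 137
  138 139]
 [135 139 145 138 134 215 214 211 235 235 239 238 236 234 235 205 135 135
  137 136]
 [134 138 184 177 181 195 196 197 174 238 238 239 241 240 241 209 135 136
  137 137]
 [135 137 204 198 203 201 201 203  96 244 239 240 147 148 147 196 135 135
  137 138]
 [132 138 204 196 201 203 203 206  96 193 238 240 110 113 114 196 137 137
  137 136]
 [129 138 204 197 200 202 202 204 109 121 239 239 226 226 226 237 137 137
  137 137]
 [132 137 203 196 200 200 201 204 116 105 239 238 237 235 236 242 137 137
  138 137]
 [129 136 204 196 198 202 202 202 124  74 239 238 235 233 233 241 137 137
  136 137]
 [126 138 203 196 198 200 201 203 133  59 239 238 234 233 233 241 137 137
  136 136]
 [128 139 199 195 198 201 200 203 138  61 240 238 235 233 234 242 136 136
  136 137]
 [
[... 2050 characters left out ...]
40 139 139 202 232]
 [140 137 175 184 184 184 185 183 183 210 227]
 [137 136 186 196 198 197 198 197 197 206 227]
 [138 138 175 192 193 192 191 192 191 201 223]
 [139 138 166 153 156 157 158 156 155 185 224]
 [138 138 137  79  93  80  81  83  81 165 217]
 [137 139 140  82 136 101 101  84  84 165 186]
 [137 137 139  83 143 144 143 101 100 166 161]
 [139 139 140 100 142 142 142 144 143 179 146]
 [137 138 137 140 139 137 137 138 137 169 135]
 [103 103 102 104 103 104 104 103 102 114 105]
 [ 24  24  25  25  24  24  25  26  30  23  24]
 [ 33  30  29  28  28  30  30  28  30  31  30]]
(-134, -80, 18) [215.6 234.2]
(-120, -80, 18) [232.  234.2]
(-140, 42, 18) [202.2  81.4]
(-148, 42, 20) [191.  81.]
```

Pointer row 235.2 and tongue row 79.7 in w3 give a travel of about 124 mm. Slide 114 mm first, then look closely.

Call:
arm_command --pt "0.1 0 -3 0 0" --pt "0.1 0.2 -10 -0.3 0" --pt "0.1 0.3 -18 -0.5 0" --pt "0.1 0.4 -27 -0.7 0" --pt "0.1 0.6 -36 -0.9 0" --pt "0.1 0.7 -45 -1.2 0" --pt "0.1 0.9 -54 -1.4 0" --pt "0.1 1 -63 -1.6 0" --pt "0.1 1.2 -72 -1.9 0" --pt "0.1 1.3 -81 -2.1 0" --pt "0.1 1.4 -90 -2.3 0" --pt "0.1 1.6 -98 -2.5 0" --pt "0.1 1.7 -105 -2.7 0" --pt "0.1 1.8 -110 -2.9 0" --pt "0.1 1.8 -113 -3 0" --pt "0.1 1.8 -114 -3 0" --pt "0.1 1.8 -114 -3 0" --pt "0.1 1.8 -114 -3 0"

```text
clock: 24.12
eef_pos: [462.6, 77.9, 63.1]
eef_rot: [3.1, -0.805, 0.224]
wrist_force: [-13.0, -1.7, 12.4]
finger_gap: 24.3
finger_force: 12.1
```

```bash
python3 st.py -108 43 62
```

```text
24.125 gauge pos [-109.7, 34.7, 63.1] F gauge [-13.1, 0.9, 12.4] rot [ 3.1   -0.805  0.224] q [ 0.039  0.192  2.386  2.771  0.255 -1.339] 24.26467334323793
tool axes in gauge (cols)
 [[ 0.693 -0.008  0.721]
 [ 0.015 -1.    -0.026]
 [ 0.721  0.029 -0.693]]
go [ 0.5 -8.3  1.8]
```

Fence at about 114 mm. Release it and choose a viewing pose for the pointer and mark.

Run:
```python
from h import *
from kin import ik
from scipy.spatial.transform import Rotation as Ro
E=np.load("E.npy");c=imaging.camera("wrist");s=monitor.read_state()
g=(577.1,65.9,.202);a=g[2];R=Ro.from_euler("z",a).as_matrix()
def W(P): return R@np.array(P,float)+[g[0],g[1],0]
for x,z in [(-108,159),(-150,160),(-150,200),(-180,160),(-180,200),(-200,160),(-200,240),(-150,260)]:
    M=np.eye(4);M[:3,:3]=Ro.from_euler("xyz",s["eef_rot"]).as_matrix();M[:3,3]=W((x,35,z))
    c2=dict(c);c2["view"]=E@np.linalg.inv(M)
    r=np.hypot(*W((x,35,z))[:2]);print((x,z),proj(c2,[W((-140,43,18)),W((-134,34,18))]).round().tolist(),round(r),np.round(ik(r,z,.8),2))
```

```text
(-108, 159) [[243.0, 322.0], [252.0, 316.0]] 471 [-0.08  2.32  0.1 ]
(-150, 160) [[244.0, 280.0], [252.0, 275.0]] 429 [-0.2   2.41  0.13]
(-150, 200) [[244.0, 289.0], [252.0, 284.0]] 429 [-0.3   2.37  0.27]
(-180, 160) [[244.0, 254.0], [252.0, 249.0]] 399 [-0.3   2.48  0.16]
(-180, 200) [[245.0, 265.0], [252.0, 260.0]] 399 [-0.39  2.43  0.31]
(-200, 160) [[245.0, 238.0], [252.0, 233.0]] 379 [-0.36  2.52  0.19]
(-200, 240) [[245.0, 260.0], [251.0, 256.0]] 379 [-0.54  2.4   0.47]
(-150, 260) [[244.0, 299.0], [251.0, 295.0]] 429 [-0.4   2.28  0.46]
```

Call:
arm_command --pt "0.5 0 0 0 0" --pt "0.5 0 0 0 0" --pt "0.5 0 0 0 0" --pt "0.5 0 0 0 0" --pt "0.5 0 0 -20 0" --pt "0.5 0 0 -50 0" --pt "0.5 0 0 -80 0" --pt "0.5 0 0 -100 0" --pt "0.5 0 0 -100 0"

```text
clock: 25.3
eef_pos: [402.7, 71.9, 123.6]
eef_rot: [3.118, -0.806, 0.224]
wrist_force: [-0.6, -0.7, 0.3]
finger_gap: 47.1
finger_force: 0.0
```

```bash
python3 st.py -180 35 200
```

```text
25.3 gauge pos [-169.6, 40.9, 123.6] F gauge [-0.7, -0.5, 0.3] rot [ 3.118 -0.806  0.224] q [ 0.004 -0.157  2.503  1.585  0.135 -0.168] 47.05074353257585
tool axes in gauge (cols)
 [[ 0.692  0.004  0.722]
 [ 0.015 -1.    -0.008]
 [ 0.722  0.016 -0.692]]
go [ 47.9   7.1 -60.3]
```

```bash
cat > meas.py <<'E'
from h import *
import sys
from scipy.spatial.transform import Rotation as Ro
c=imaging.camera("wrist")
g=(577.1,65.9,.202);R=Ro.from_euler("z",g[2]).as_matrix()
def W(P): return R@np.array(P,float)+[g[0],g[1],0]
def inv(uv,z): 
    w=onz(c,uv,z); return R.T@(w-[g[0],g[1],0])
E
python3 - <<'E'
from meas import *
save(c,"j.png")
print(proj(c,[W((-140,43,18)),W((-134,34,18)),W((-148,43,20)),W((-100,34,72))]).round(1).tolist())
for t in ["marker","fence"]:
    r=find_in(c,t)
    if r: print(t,r[0]["p"],np.round(r[0]["rect"],1))
cv2.imwrite("pics/jc.png",cv2.resize(c["img"][170:290,180:340],(800,600),interpolation=cv2.INTER_NEAREST)[:,:,::-1])
E
```

```text
[[251.5, 251.2], [260.3, 245.7], [251.4, 258.2], [261.9, 189.1]]
marker 0.56 [251.4 263.5  16.5  16.7]
fence 0.82 [261.6 212.1  42.4  66.8]
```

View pics/jc.png

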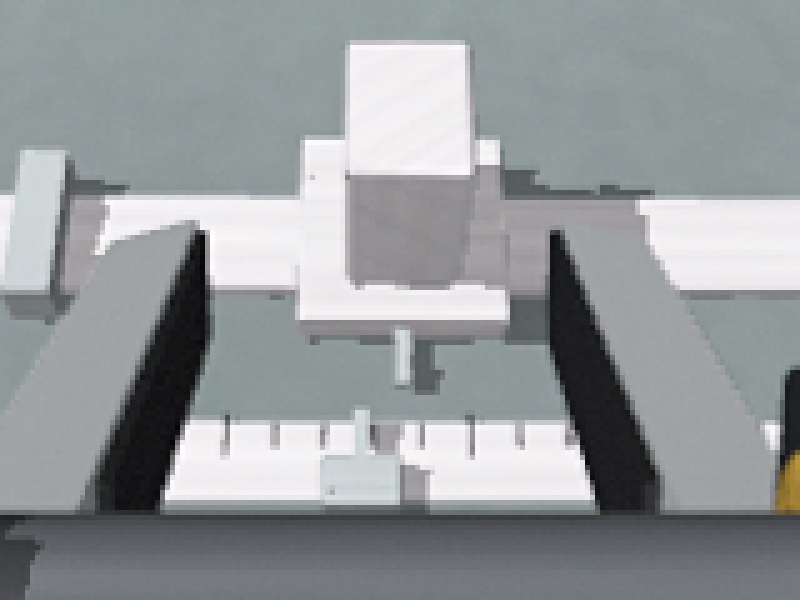

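The crop shows the pointer at (402,355–385) and the mark's tongue at (362,408–450), i.e. columns 260.5 and 252.4: about 7 mm short. Measure it at sub-pixel level.

Run:
```python
from meas import *
im=cv2.cvtColor(c["img"],cv2.COLOR_RGB2GRAY)
for r in (238,240,242,244,246): print(r,im[r,253:268])
for r in (250,252,253,254,255,256,258): print(r,im[r,245:262])
for uv in ((260.0,243),(252.0,253)):
    for z in (17,19): print(uv,z,inv(uv,z).round(1))
```

```text
238 [112 112 109  96  94 125 194 217 199 126  97  99  98  99 103]
240 [148 151 152 152 151 162 202 217 204 142  88  94  93 114 158]
242 [150 149 151 150 148 156 190 216 198 112  93  95  95 116 157]
244 [148 148 150 149 149 157 189 217 198 114  93  95  94  94 108]
246 [148 148 150 149 149 156 183 206 193 140  91  95  93  94  95]
250 [148 148 147 148 147 146 147 147 148 150 151 150 151 151 152 151 151]
252 [149 147 147 147 145 161 192 191 181 146 149 148 148 152 150 152 150]
253 [146 147 145 144 143 167 218 217 201 144 147 146 148 147 149 148 148]
254 [159 173 173 173 171 184 215 215 199 135 159 177 177 175 175 175 173]
255 [199 238 236 235 235 230 212 216 192  94 178 228 225 226 224 227 237]
256 [218 244 241 241 241 236 210 215 189  66 134 159 157 154 152 189 244]
258 [216 241 239 239 239 235 211 213 192  70 135 162 158 156 164 208 242]
(260.0, 243) 17 [-130.1   34.2   17. ]
(260.0, 243) 19 [-130.9   34.3   19. ]
(252.0, 253) 17 [-140.9   42.4   17. ]
(252.0, 253) 19 [-141.7   42.4   19. ]
```

The pointer is about 8.6 mm short of the mark. Return around the tab.

Call:
arm_command --pt "0.5 0 4 5 0" --pt "0.5 -0.5 5.5 20 0" --pt "0.5 -1 5.5 40 0" --pt "0.5 -2 5.5 60 0" --pt "0.5 -2.3 5.5 75 0" --pt "0.5 -2.3 5.5 85 0" --pt "0.5 -2.3 5.5 85 0" --pt "0.5 -2.3 5.5 85 0"

```text
clock: 26.5
eef_pos: [462.6, 77.7, 62.7]
eef_rot: [3.118, -0.805, 0.223]
wrist_force: [0.8, 0.1, 0.1]
finger_gap: 47.1
finger_force: 0.0
```

```bash
python3 st.py -109.7 34.7 63.1
```

```text
26.5 gauge pos [-109.8, 34.6, 62.7] F gauge [0.8, -0.1, 0.1] rot [ 3.118 -0.805  0.223] q [ 0.024  0.193  2.386  2.668  0.265 -1.25 ] 47.08837016670764
tool axes in gauge (cols)
 [[ 0.693  0.004  0.721]
 [ 0.015 -1.    -0.008]
 [ 0.721  0.017 -0.693]]
go [ 0.4 -0.1 -0.2]
```

Call:
arm_command --pt "0.15 0 0 0 0" --pt "0.1 0 0 0 0" --pt "0.1 0 0 0 0" --pt "0.1 0 0 0 0" --pt "0.1 0 0 0 0" --pt "0.1 0 -1 0 0" --pt "0.1 0 -2.5 0 0" --pt "0.1 0 -4 0 0" --pt "0.1 0 -5.5 0 0" --pt "0.1 0.1 -6.7 -0.1 0" --pt "0.1 0.1 -7.5 -0.1 0" --pt "0.1 0.1 -7.7 -0.1 0" --pt "0.1 0.1 -7.7 -0.1 0"

```text
clock: 28.12
eef_pos: [461.2, 85.4, 63.0]
eef_rot: [3.118, -0.806, 0.223]
wrist_force: [-4.4, -3.2, 6.5]
finger_gap: 24.2
finger_force: 12.0
```

```bash
python3 st.py -109.7 34.7 63.1
```

```text
28.125 gauge pos [-109.6, 42.4, 63.0] F gauge [-4.9, -2.3, 6.5] rot [ 3.118 -0.806  0.223] q [ 0.05   0.192  2.387  2.737  0.26  -1.298] 24.1676155285017
tool axes in gauge (cols)
 [[ 0.692  0.004  0.722]
 [ 0.015 -1.    -0.008]
 [ 0.722  0.016 -0.692]]
go [-0.1  7.7 -0.1]
```

Call:
arm_command --pt "0.5 0 0 0 0" --pt "0.5 0 0 0 0" --pt "0.5 0 0 0 0" --pt "0.5 0 0 0 0" --pt "0.5 0 0 -20 0" --pt "0.5 0 0 -45 0" --pt "0.5 0 0 -70 0" --pt "0.5 0 0 -85 0" --pt "0.5 0 0 -85 0"

```text
clock: 29.25
eef_pos: [400.7, 73.7, 122.2]
eef_rot: [3.118, -0.806, 0.224]
wrist_force: [0.3, -0.3, 0.0]
finger_gap: 46.8
finger_force: 0.0
```

```bash
python3 st.py -109.8 42.4 62.7
python3 - <<'E'
from meas import *
save(c,"k.png")
im=cv2.cvtColor(c["img"],cv2.COLOR_RGB2GRAY)
p=proj(c,[W((-140,42.7,18)),W((-131,42,18))]).round(1);print(p)
for q,rr in ((p[1],range(-5,8,2)),(p[0],range(-4,8,1))):
    u,v=int(q[0]),int(q[1])
    print("col0",u-9)
    for r in rr: print(v+r,im[v+r,u-9:u+10])
E
```

```text
29.25 gauge pos [-171.2, 43.0, 122.2] F gauge [0.2, -0.3, 0.0] rot [ 3.118 -0.806  0.224] q [ 0.012 -0.157  2.509  1.635  0.129 -0.212] 46.81312213217775
tool axes in gauge (cols)
 [[ 0.692  0.004  0.722]
 [ 0.015 -1.    -0.008]
 [ 0.722  0.017 -0.692]]
go [-0.4 -0.1 85.5]
[[253.9 249.2]
 [254.6 240.9]]
col0 245
235 [111 121 135 169 157 128 129 122 150 219 217 196 112 117 120 119 117 119
 129]
237 [150 150 149 150 149 149 150 148 170 218 215 203 135  90  93  91 113 154
 152]
239 [148 150 149 152 149 149 149 145 167 216 215 194  83  92  94  91 113 155
 153]
241 [149 149 148 149 148 150 149 147 167 216 218 196  86  92  92  99 124 155
 154]
243 [147 148 148 147 148 148 147 145 166 209 209 188  86  92  93  93  91  94
 121]
245 [149 149 148 148 150 148 147 147 142 122 121 115 103  91  92  93  92 113
 155]
247 [149 150 148 148 150 148 147 147 147 148 148 150 142 105 110 109 108 121
 153]
col0 244
245 [148 149 149 148 148 150 148 147 147 142 122 121 115 103  91  92  93  92
 113]
246 [149 150 149 149 149 149 148 148 147 148 148 149 152 142  88  91  90  92
 111]
247 [150 149 150 148 148 150 148 147 147 147 148 148 150 142 105 110 109 108
 121]
248 [149 149 148 149 148 147 147 148 148 151 150 148 149 150 153 155 156 155
 154]
249 [148 150 149 148 149 149 148 147 154 175 175 162 151 149 151 151 152 153
 152]
250 [147 148 147 148 147 147 148 147 162 206 219 206 159 146 150 151 150 150
 150]
251 [150 153 154 154 153 153 151 151 165 203 216 207 166 155 157 157 156 156
 156]
252 [202 197 179 177 203 201 201 200 201 206 215 207 175 170 177 176 175 174
 182]
253 [245 239 185 180 247 245 244 244 239 220 215 193  96 134 163 161 159 156
 195]
254 [240 235 181 175 243 240 239 239 236 219 214 195  99 133 162 160 159 154
 191]
255 [240 235 180 175 243 239 238 238 235 218 214 194 106 132 161 160 159 153
 190]
256 [241 236 179 175 243 240 240 239 236 214 215 196 121 132 160 159 157 164
 212]
```

The pointer (col 254.8) is still 0.8 mm short of the tongue (col 254.0), so one more small nudge of 0.6 mm.

Call:
arm_command --pt "0.5 0 0 8 0" --pt "0.5 0 0 25 0" --pt "0.5 0 0 45 0" --pt "0.5 -0.2 0 65 0" --pt "0.5 -0.3 0 78 0" --pt "0.5 -0.4 0 85.5 0" --pt "0.5 -0.4 0 85.5 0" --pt "0.5 -0.4 0 85.5 0"

```text
clock: 30.3
eef_pos: [461.2, 85.4, 62.6]
eef_rot: [3.118, -0.806, 0.224]
wrist_force: [-1.0, 0.3, -0.3]
finger_gap: 46.8
finger_force: 0.0
```

```bash
python3 st.py -109.8 42.4 62.7|sed -n '1p;$p'
```

```text
30.3 gauge pos [-109.7, 42.4, 62.6] F gauge [-0.9, 0.5, -0.3] rot [ 3.118 -0.806  0.224] q [ 0.05   0.194  2.387  2.74   0.261 -1.301] 46.84536672593125
go [ 0.  -0.  -0.2]
```

Call:
arm_command --pt "0.15 0 0 0 0" --pt "0.1 0 0 0 0" --pt "0.1 0 0 0 0" --pt "0.1 0 0 0 0" --pt "0.1 0 0 0 0" --pt "0.1 0 -0.3 0 0" --pt "0.1 0 -0.6 0 0" --pt "0.1 0 -0.6 0 0" --pt "0.1 0 -0.6 0 0"

```text
clock: 31.42
eef_pos: [461.3, 86.0, 62.5]
eef_rot: [3.118, -0.806, 0.223]
wrist_force: [-3.5, -2.7, 7.2]
finger_gap: 24.2
finger_force: 12.0
```

```bash
python3 st.py|head -1
```

```text
31.425 gauge pos [-109.5, 42.9, 62.5] F gauge [-4.0, -2.0, 7.2] rot [ 3.118 -0.806  0.223] q [ 0.052  0.195  2.387  2.746  0.261 -1.305] 24.239262262206633
```

Call:
arm_command --pt "0.5 0 0 0 0" --pt "0.5 0 0 0 0" --pt "0.5 0 0 0 0" --pt "0.5 0 0 0 0" --pt "0.5 0 0 -20 0" --pt "0.5 0 0 -45 0" --pt "0.5 0 0 -70 0" --pt "0.5 0 0 -85 0" --pt "0.5 0 0 -85 0"

```text
clock: 32.55
eef_pos: [400.7, 74.3, 121.5]
eef_rot: [3.118, -0.806, 0.224]
wrist_force: [-0.3, 0.7, -0.1]
finger_gap: 46.8
finger_force: 0.0
```

```bash
python3 st.py -171 -64 230
python3 - <<'E'
from meas import *
save(c,"l.png")
im=cv2.cvtColor(c["img"],cv2.COLOR_RGB2GRAY)
p=proj(c,[W((-140,42.7,18)),W((-131,42.7,18))]).round(1);print(p)
u=int(p[0][0])-7;print("col0",u)
for v in list(range(int(p[1][1])-2,int(p[1][1])+4,2))+list(range(int(p[0][1])-2,int(p[0][1])+5)): print(v,im[v,u:u+13])
E
```

```text
32.55 gauge pos [-171.2, 43.6, 121.5] F gauge [-0.2, 0.8, -0.1] rot [ 3.118 -0.806  0.224] q [ 0.015 -0.155  2.509  1.66   0.127 -0.235] 46.815806710842175
tool axes in gauge (cols)
 [[ 0.692  0.004  0.722]
 [ 0.015 -1.    -0.008]
 [ 0.722  0.017 -0.692]]
go [ 76.8 109.4 -74. ]
[[254.5 249. ]
 [254.5 240.7]]
col0 247
238 [150 151 150 149 148 148 167 216 217 197  98  91  95]
240 [149 151 151 150 150 147 168 217 217 203 127  90  93]
242 [148 148 148 148 148 147 169 219 218 196  86  92  93]
247 [149 148 149 148 149 148 147 147 149 153 143 107 109]
248 [150 148 149 148 148 148 148 151 152 151 151 154 155]
249 [149 148 148 148 147 148 159 178 178 168 148 151 151]
250 [147 147 147 146 146 150 179 219 213 185 145 147 149]
251 [149 164 162 162 161 162 182 216 213 195 163 165 165]
252 [159 225 222 222 221 218 208 214 216 215 190 202 202]
253 [146 247 244 243 243 242 232 213 212 174  82 160 158]
```

The pointer is now about 0.2 mm short of the mark's centre line (cols 254.77 vs 254.53), so it is lined up and not past. Shut the fingers and go back to the key.

Call:
arm_command --pt "0 20 5 0 0" --pt "0 50 20 3 0" --pt "0 74 40 10 0" --pt "0 74 62 12.7 0" --pt "0 74 84 12.7 0" --pt "0 74 100 12.7 0" --pt "0 74 108.6 12.7 0" --pt "0 74 108.6 12.7 0" --pt "0 74 108.6 12.7 0"

```text
clock: 33.72
eef_pos: [482.1, -18.3, 167.3]
eef_rot: [3.119, -0.806, 0.224]
wrist_force: [0.4, 0.8, 0.4]
finger_gap: 0.5
finger_force: 0.0
```

```bash
python3 st.py -26 -64 86
```

```text
33.725 gauge pos [-110.0, -63.4, 167.3] F gauge [0.5, 0.8, 0.4] rot [ 3.119 -0.806  0.224] q [-0.291 -0.06   2.28   1.113  0.383  0.118] 0.48586416938131116
tool axes in gauge (cols)
 [[ 0.692  0.005  0.722]
 [ 0.015 -1.    -0.007]
 [ 0.721  0.016 -0.692]]
go [ -0.6  -0.3 116.9]
```

Call:
arm_command --pt "0 0 0 15 0" --pt "0 0 0 40 0" --pt "0 0 0 65 0" --pt "0 -0.5 0 88 0" --pt "0 -0.6 0 105 0" --pt "0 -0.6 -0.3 114 0" --pt "0 -0.6 -0.3 117 0" --pt "0 -0.6 -0.3 117 0" --pt "0 -0.6 -0.3 117 0"

```text
clock: 34.85
eef_pos: [564.5, -2.5, 86.4]
eef_rot: [3.118, -0.806, 0.224]
wrist_force: [0.0, -0.2, -0.2]
finger_gap: 0.3
finger_force: 0.0
```

Call:
arm_command --pt "0 3 0 -3 0" --pt "0 6 0 -6 0" --pt "0 9 0 -9 0" --pt "0 11 0 -10.5 0" --pt "0 12 0 -11.5 0" --pt "0 12 0 -11.5 0"

```text
clock: 35.6
eef_pos: [563.1, -2.4, 100.7]
eef_rot: [3.119, -0.802, 0.222]
wrist_force: [-6.5, -2.8, -18.0]
finger_gap: 0.5
finger_force: 9.1
```

```bash
python3 st.py -26 -64 110
```

```text
35.6 gauge pos [-27.4, -64.1, 100.7] F gauge [-6.9, -1.5, -18.0] rot [ 3.119 -0.802  0.222] q [-0.19   0.263  2.128  1.624  0.271 -0.348] 0.5391295163103187
tool axes in gauge (cols)
 [[ 0.695  0.004  0.719]
 [ 0.014 -1.    -0.008]
 [ 0.719  0.016 -0.695]]
go [ 7.7  0.  -5.4]
```

18 N against the stop, and the contact geometry puts the key foot at z 102, so it is fully pressed. Release and withdraw.

Call:
arm_command --pt "0 -4 0 4 0" --pt "0 -9 0 9 0" --pt "0 -12 0 12 0" --pt "0 -12 0 12 0" --pt "0 -12 0 0 0" --pt "0 -12 0 -25 0" --pt "0 -12 0 -55 0" --pt "0 -12 0 -85 0" --pt "0 -12 0 -105 0" --pt "0 10 0 -125 0" --pt "0 30 0 -130 0" --pt "0 30 0 -130 0" --pt "0 30 0 -130 0"

```text
clock: 37.22
eef_pos: [492.4, -15.3, 213.8]
eef_rot: [3.119, -0.806, 0.223]
wrist_force: [0.3, 0.5, 0.1]
finger_gap: 0.8
finger_force: 0.0
```

```bash
python3 st.py
python3 - <<'E'
from h import *
c=imaging.camera("side")
for t in ["fence","stamp_case","mallet","rolled_mat","mug"]:
    r=find_in(c,t)
    if r: print(t,round(float(r[0]["p"]),2),np.round(r[0]["rect"],1))
c=imaging.camera("wrist"); a=.202
for P in [(-17,-86,95),(-17,-86,102)]:
    w=[P[0]*np.cos(a)-P[1]*np.sin(a)+577.1,P[0]*np.sin(a)+P[1]*np.cos(a)+65.9,P[2]];print(P,proj(c,w).round(1))
u,v=np.round(proj(c,[565.6+0,1,95])[0]).astype(int)
print(u,v,cv2.cvtColor(c["img"],cv2.COLOR_RGB2GRAY)[v-16:v+12,u])
E
```

```text
37.225 gauge pos [-99.3, -62.6, 213.8] F gauge [0.3, 0.4, 0.1] rot [ 3.119 -0.806  0.223] q [-0.273 -0.13   2.21   0.839  0.45   0.428] 0.8470316327371399
tool axes in gauge (cols)
 [[ 0.692  0.005  0.721]
 [ 0.015 -1.    -0.007]
 [ 0.721  0.016 -0.692]]
fence 0.62 [242.6 192.9   8.9  13.3]
stamp_case 0.89 [242.5 117.2  59.6  36.2]
mallet 0.7 [174.  160.2  28.4  62.9]
rolled_mat 0.97 [341.9 331.3 104.2  56.6]
mug 0.83 [222.1 307.8  34.8  48.8]
(-17, -86, 95) [[273.8 212. ]]
(-17, -86, 102) [[274.3 209. ]]
252 217 [ 77  76  81  65  65  66  65  64  63  68  80  70  90 143 140 137 136 135
 133 133 134 134 133 134 133 132 134 134]
```

```bash
python3 -c "
from h import *
print(job.sign_off())"
```

```text
the job is handed in; nothing more can be done
None
```

I zeroed the gauge with the fence at home, set the fence to within about 0.2 mm short of the mark and not past it, pressed and released the key again to store the setting, and handed the job in at about 37 s of the 66 s limit. The sign-off returned no verdict.

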